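Dot mounting medium onto a row of slides from a child-resistant applicator bottle

TASK

Dot a row of ringed glass slides with the mounting medium's applicator: open the brown bottle by pressing its child-resistant cap down while turning it counter-clockwise, and lift the cap out with the rod that hangs under it. Keeping the rod pointing down, touch its tip lightly to the middle of the ring on each slide on the mat, one after the other from left to right (slides may get knocked aside as you work). Then put the cap back on the bottle, press and turn it clockwise until it is locked, let go, and leave the other things on the bench alone.

Things in the scene. Friction and masses are not known exactly. Their poses are not given: they have to be found in the camera images.
- bottle: square opaque brown bottle, 60 x 60 mm, in a dark weighted stand 90 x 90 x 24 mm fixed to the bench; neither moves nor turns. Origin on the bench under the bottle's axis, z up. Two bayonet lugs stand out from its neck along its +x and -x axes, each spanning 24 degrees either way, 6 to 9 mm below the rim
- bottle_rim (a point): centre of the bottle's open rim, 96 mm above the bench; neck 28 mm outside, 20 mm bore; shoulder 23 mm below
- applicator_cap: inner cap with the applicator rod under it (75 g with its shell). Origin on its axis; z up, x through its two lugs (17 degrees either way). Locked: its x along the bottle's x, either way round, its origin 1.4 mm above bottle_rim (0 pressed down, on a sprung liner). Free to lift out or put in: 41 to 130 degrees counter-clockwise of that, from above. Clockwise it stops when locked
- cap_grip (a point): on the cap's axis at its origin: the height to grip. Round it sits the shell, the only part to grip: white, ribbed, 48 mm across, from 14 mm below to 12 mm above this point when let up. The shell spins loose on the inner cap until pressed down; pressed, its teeth catch after up to 30 degrees of turn and take the inner cap along. Let up, it can be turned back for another stroke
- cap_press (a joint): how far the shell is pressed down on the inner cap (m): 0 let up, 0.004 fully down. It gives way from 3 N and is fully down at 12 N; the teeth catch from about 0.0025. Besides, the inner cap itself gives 1.5 to 2.2 mm on its sprung liner, at 3 to 7 N. Off the bottle, light friction keeps the inner cap's turn in the shell
- applicator_tip (a point): the rounded end (6 mm across) of the 5 mm steel applicator rod, on the cap's axis, 66 mm below the cap's origin
- work_mat: dark grey bench mat 120 x 420 x 2 mm, fixed, its long side (y) across the robot's view; origin under its centre
- slide_1: loose clear glass slide 76 (x) x 26 (y) x 2 mm on the mat, number 1 of up to six, counted from the left (robot's view, largest y); about 68 mm from the next. The 19 mm at its -x end (towards the robot) is frosted white. Origin under its centre. None if absent
- ring_1 (a point): centre of the printed black ring (inside diameter 14 mm) on the top of slide 1, 14 mm from its middle away from the frosted end
- slide_2: loose clear glass slide 76 (x) x 26 (y) x 2 mm on the mat, number 2 of up to six, counted from the left (robot's view, largest y); about 68 mm from the next. The 19 mm at its -x end (towards the robot) is frosted white. Origin under its centre. None if absent
- ring_2 (a point): centre of the printed black ring (inside diameter 14 mm) on the top of slide 2, 14 mm from its middle away from the frosted end
- slide_3: loose clear glass slide 76 (x) x 26 (y) x 2 mm on the mat, number 3 of up to six, counted from the left (robot's view, largest y); about 68 mm from the next. The 19 mm at its -x end (towards the robot) is frosted white. Origin under its centre. None if absent
- ring_3 (a point): centre of the printed black ring (inside diameter 14 mm) on the top of slide 3, 14 mm from its middle away from the frosted end
- slide_4: loose clear glass slide 76 (x) x 26 (y) x 2 mm on the mat, number 4 of up to six, counted from the left (robot's view, largest y); about 68 mm from the next. The 19 mm at its -x end (towards the robot) is frosted white. Origin under its centre. None if absent
- ring_4 (a point): centre of the printed black ring (inside diameter 14 mm) on the top of slide 4, 14 mm from its middle away from the frosted end
- slide_5: loose clear glass slide 76 (x) x 26 (y) x 2 mm on the mat, number 5 of up to six, counted from the left (robot's view, largest y); about 68 mm from the next. The 19 mm at its -x end (towards the robot) is frosted white. Origin under its centre. None if absent
- ring_5 (a point): centre of the printed black ring (inside diameter 14 mm) on the top of slide 5, 14 mm from its middle away from the frosted end
- slide_6: loose clear glass slide 76 (x) x 26 (y) x 2 mm on the mat, number 6 of up to six, counted from the left (robot's view, largest y); about 68 mm from the next. The 19 mm at its -x end (towards the robot) is frosted white. Origin under its centre. None if absent
- ring_6 (a point): centre of the printed black ring (inside diameter 14 mm) on the top of slide 6, 14 mm from its middle away from the frosted end
- slide_carton: bystander: box of slides 34 x 83 x 30 mm at the left
- oil_dropper: bystander: small dropper bottle, 25 mm across, 76 mm tall, at the right
- vial_small: bystander: small capped vial, 23 mm across, 38 mm tall, at the right

How it is judged:
On the way, in this order (a step that is already met when the one before it is completed fails the run):
1. the cap is unlocked and its applicator lifted clear of the bottle (tip above the rim) (height (world z) of applicator_tip above 0.1 m), for 0.2 s.
2. the applicator's tip touches slide 1 within its ring (tip within 6 mm of the ring's centre, for 0.2 s) (contact force between applicator_cap and slide_1 above 0.2 N and distance between applicator_tip and ring_1 below 0.006 m), for 0.2 s.
3. the applicator's tip touches slide 2 within its ring (tip within 6 mm of the ring's centre, for 0.2 s) (contact force between applicator_cap and slide_2 above 0.2 N and distance between applicator_tip and ring_2 below 0.006 m), for 0.2 s.
4. the applicator's tip touches slide 3 within its ring (tip within 6 mm of the ring's centre, for 0.2 s) (contact force between applicator_cap and slide_3 above 0.2 N and distance between applicator_tip and ring_3 below 0.006 m), for 0.2 s.
5. the applicator's tip touches slide 4 within its ring (tip within 6 mm of the ring's centre, for 0.2 s) (contact force between applicator_cap and slide_4 above 0.2 N and distance between applicator_tip and ring_4 below 0.006 m), for 0.2 s.
6. the applicator's tip touches slide 5 within its ring (tip within 6 mm of the ring's centre, for 0.2 s) (contact force between applicator_cap and slide_5 above 0.2 N and distance between applicator_tip and ring_5 below 0.006 m), for 0.2 s.
7. the applicator's tip touches slide 6 within its ring (tip within 6 mm of the ring's centre, for 0.2 s) (contact force between applicator_cap and slide_6 above 0.2 N and distance between applicator_tip and ring_6 below 0.006 m), for 0.2 s.
At the end, for the whole second after the job is handed in: The cap sits on the bottle's rim (its origin within 4 mm of the rim's centre, upright within 0.08 rad) and is locked: its lug axis is within 0.26 rad of the bottle's x axis; it is at rest and let go; every slide lies flat (within 0.15 rad) (distance between applicator_cap and bottle_rim below 0.004 m and angle between the x axis of applicator_cap and the x axis of bottle, either way round below 0.26 rad and angle between applicator_cap's own z axis and vertical below 0.08 rad and linear speed of applicator_cap below 0.02 m/s and angle between each of slide_1, slide_2, slide_3, slide_4, slide_5, slide_6's own z axis and vertical below 0.15 rad); the robot touches nothing.
It fails at once if the applicator is tipped over or dropped (more than 45 degrees from upright) (angle between applicator_cap's own z axis and vertical above 0.785 rad).
It fails at once if a glass slide is pressed with more than 25 N (contact force between applicator_cap and slide_1 above 25 N or contact force between applicator_cap and slide_2 above 25 N or contact force between applicator_cap and slide_3 above 25 N or contact force between applicator_cap and slide_4 above 25 N or contact force between applicator_cap and slide_5 above 25 N or contact force between applicator_cap and slide_6 above 25 N).
It fails at once if a bystander (slide carton, oil dropper, small vial) is pushed more than 3 cm (distance of any of slide_carton, oil_dropper, vial_small from where it was at the start of the episode above 0.03 m).
Of slide_1, slide_2, slide_3, slide_4, slide_5, slide_6 only 4 to 6 are there at a start; the rules pass over those that are not, and their reading is None.
At some moment in a run one of slide_1, slide_2, slide_3, slide_4, slide_5, slide_6 may be knocked a few centimetres aside while the robot is not near it.
It also fails if it takes over 184 s, if anything falls off the work surface, if the arm or the gripper's body presses on something with over 40 N, if the wrist force passes 120 N, or if a joint passes its speed limit or range.

ROBOT

A 6-joint arm with a two-finger parallel gripper is mounted at the origin on a cart in front of the work surface, level with it; the furniture and walls round the work are solid. World frame = base frame: x ahead of the robot, y to its left, z up, the work surface at z = 0. Lengths are in m, angles in rad, forces in N, time in s.
With the tool pointing down it reaches from about 0.3 to 0.775 m from the base axis. Payload 14.6 kg.
Tool frame: the origin (TCP) lies between the finger pads; the fingertips stand ctrl.tip_extent ahead of it and the grasp point (between the pads) lies 3 mm ahead of it (ctrl.tip_extent is the distance from the TCP to the fingertips, in m); z points along the fingers, y is the line along which they close (so a half turn about z gives the same grasp; the last joint's range is limited). The gripper opens to 94 mm and grips with 3 to 60 N. Pads are 16 mm wide; open, the fingers measure 119 mm over their backs; the gripper's body (75 mm by 177 mm) begins 78 mm behind the grasp point.
Start: joints at [-1.324, 0.3, 1.521, -0, 1.321, -0.067], TCP at [0.17, -0.523, 0.227] pointing down, gripper open.
Joint ranges: [-3.03, 3.03], [-0.79, 2.21], [0.23, 2.52], [-1.04, 4.18], [0, 3.07], [-2.55, 2.55]. Speed limits (rad/s): [2.22, 2.22, 2.57, 3.14, 3.14, 3.14].

INTERFACE

Orientations are given as [roll, pitch, yaw] about the fixed x, y, z axes, in that order (R = Rz(yaw) Ry(pitch) Rx(roll)).
In Python, from station import ctrl, eyes, hand_in gives the robot as it stands (ctrl), with the cameras (eyes) and the job as plain functions.
- The arm moves only by the shell command python3 shift.py 'ROWS' [OPENING] [FORCE]. ROWS is a JSON list of rows, 1 to 10 of them, each of 6 numbers: dx, dy, dz in m, then a rotation vector rx, ry, rz in rad; each row shifts and turns the commanded pose from where the row before left it, along the tool's axes as they then stand; what a row does not reach is not made up. A row lasts 1/10 s, in which the tool goes at most 0.05 m and 0.15 rad, less where a joint would pass 70% of its speed; a pose out of reach is approached as far as the arm can. OPENING is the finger opening in m, set as the command begins (- or left out keeps the last). The fingers move at their own pace and stop on an object; FORCE is the grip in N (left out, the last holds). Time passes only in rows, so rows that do not move let the fingers close. It prints the time, the measured TCP pose, the force, the opening and the grip force at its end.
- ctrl.get_obs(): the state, without advancing time (a new reading comes with each control period).
- eyes.camera(name): name is "side" or "top"; returns a dict with "pixels" (384x512x3 uint8, blue, green, red), "fx", "fy", "cx", "cy" (pixels), "k1" (the pictures are not rectified: a ray, as slopes to the right and down, at radius r is drawn at 1 + k1 r^2 times it, then the intrinsics apply), "extrinsics" (4x4, takes a point from camera to world coordinates). Camera axes: x right, y up, looking along -z (the intrinsics and any distortion apply to the point x, -y, -z); pixel columns grow to the right and rows downward; lengths in m; the calibration is good to about 2 mm. A picture is of the moment at which its call begins. There is no depth.
- hand_in(): hands the job in; it is judged then, once.
The state is a dict: "time_s": time; "qpos": joint angles; "joint_vel": joint speeds; "tau": joint torques, N m; "ee_pos": TCP position; "eef_rot": TCP orientation; "force": force on the tool from outside, world axes, zero at the start; "moment": the same for the moment, N m; "grip_width": finger opening in m; "grip_force": force on a finger pad.
Only numpy, scipy, OpenCV 4.12 (cv2) and the standard library are available. Lean on these libraries where they do the work, as an engineer would, in place of code of your own. Each camera call takes 0.05 s, during which the arm holds its last target. There are 200 camera calls.

## Working session

There is one attempt and no reset: what is moved stays moved. The work goes in short steps, Python scripts to look and compute and a shell command to move; the robot and the scene stay as the last step left them, time stands still between calls to the robot, and variables do not carry over. Pictures are saved under pics/ and viewed, at most 14 in all, crops included, and the job is handed in when it is done.

```bash
ls; mkdir -p pics; cat > h.py <<'E'
import numpy as np, cv2
from station import ctrl, eyes, hand_in
def shot(n,f):
    c=eyes.camera(n); cv2.imwrite('pics/'+f,c['pixels']); np.save('pics/'+f+'.npy',c,allow_pickle=True); return c
def ray(c,u,v):
    K=np.array([[c['fx'],0,c['cx']],[0,c['fy'],c['cy']],[0,0,1.]])
    # d = s*(1+k1 s^2)
    p=cv2.undistortPoints(np.array([[[u,v]]],float),K,np.array([c['k1'],0,0,0,0.]))[0,0]
    T=np.array(c['extrinsics']); return T[:3,3],T[:3,:3]@np.array([p[0],-p[1],-1])
def onz(c,u,v,z):
    o,d=ray(c,u,v); return o+d*(z-o[2])/d[2]
def proj(c,P):
    T=np.array(c['extrinsics']); q=T[:3,:3].T@(np.array(P)-T[:3,3]); s=np.array([q[0],-q[1]])/-q[2]
    s=s*(1+c['k1']*(s@s)); return s*[c['fx'],c['fy']]+[c['cx'],c['cy']]
E
python3 - <<'E'
from h import *
for n in('top','side'):
    c=shot(n,n+'0.png'); print(n,c['fx'],c['cx'],c['cy'],c['k1'],np.round(c['extrinsics'],3).tolist())
o=ctrl.get_obs(); print(o['time_s'],o['ee_pos'],o['eef_rot'],o['grip_width'],ctrl.tip_extent,o['force'])
E
```

```text
pics
shift.py
station.py
top 482.05713769376183 247.6442674613415 188.0670663334694 0.04962932407537232 [[0.027, 0.993, -0.116, 0.436], [-1.0, 0.028, 0.006, 0.092], [0.009, 0.116, 0.993, 1.376], [0.0, 0.0, 0.0, 1.0]]
side 400.7644441456681 254.1205777985585 200.3143672327634 -0.07589983246138592 [[0.999, 0.017, -0.045, 0.521], [-0.046, 0.585, -0.81, -0.624], [0.013, 0.811, 0.585, 0.61], [0.0, 0.0, 0.0, 1.0]]
0.1 [ 0.1697209  -0.5229462   0.22693652] [-3.14056298e+00 -6.98527616e-05  3.13772297e-01] 0.09394971923642399 0.022 [ 0.69585366 -0.54691498 -0.07247366]
```

View pics/top0.png

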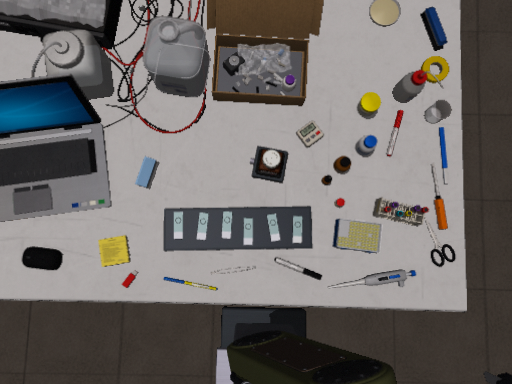

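View pics/side0.png

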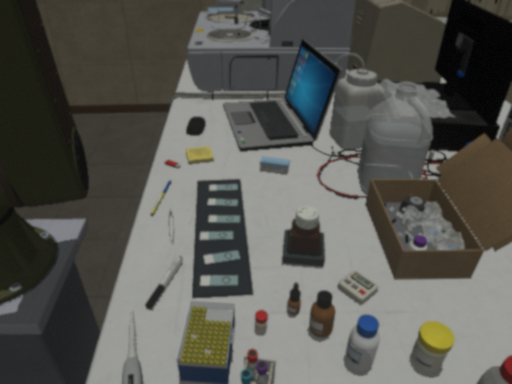

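The top view shows six slides on the mat (u 178–298, v 210–242) with frosted ends at the bottom, and the bottle with its white cap at (271,160). The side view shows the bottle at (305,235). I'll zoom in next.

```bash
python3 - <<'E'
from h import *
a=cv2.imread('pics/top0.png')
m=cv2.resize(a[204:254,160:316],None,fx=5,fy=5,interpolation=cv2.INTER_CUBIC)
b=cv2.resize(a[140:190,240:300],None,fx=6,fy=6,interpolation=cv2.INTER_CUBIC)
s=cv2.imread('pics/side0.png'); b2=cv2.resize(s[200:270,278:333],None,fx=5,fy=5,interpolation=cv2.INTER_CUBIC)
o=np.zeros((600,780,3),np.uint8); o[:250]=m; o[250:550,:360]=b; o[250:600,400:675]=b2
cv2.imwrite('pics/z0.png',o)
E
```

```text
(no output)
```

View pics/z0.png

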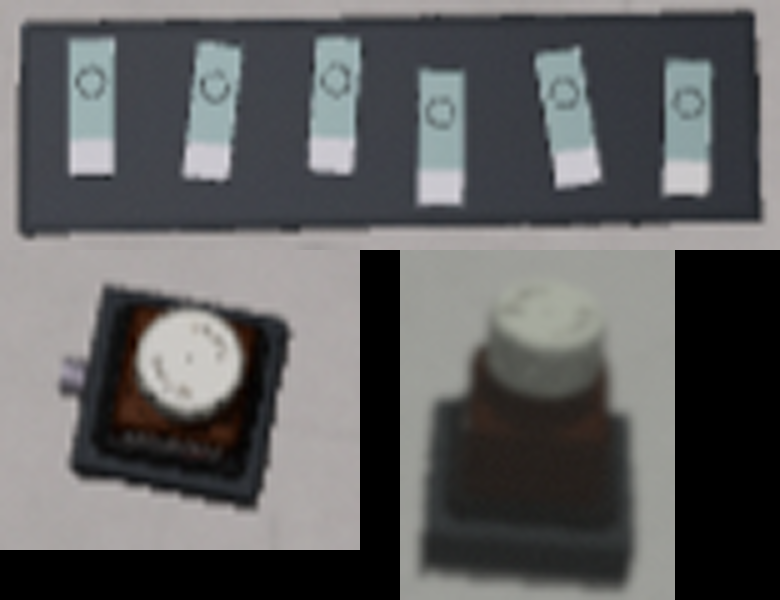

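```bash
cat >> h.py <<'E'
def slides(c,verbose=True):
    """list of (ring xyz, yaw, size) left to right"""
    a=c['pixels']; S=4; w=cv2.resize(a,None,fx=S,fy=S,interpolation=cv2.INTER_CUBIC)
    m=((w.max(2)>105)*255).astype(np.uint8); mm=np.zeros_like(m)
    P=[proj(c,p) for p in [(MX+.055,MY+.205,.002),(MX+.055,MY-.205,.002),(MX-.055,MY-.205,.002),(MX-.055,MY+.205,.002)]]
    cv2.fillPoly(mm,[np.int32(np.array(P)*S)],255); m&=mm; m=cv2.morphologyEx(m,cv2.MORPH_CLOSE,np.ones((13,13)))
    out=[]
    for k in cv2.findContours(m,cv2.RETR_EXTERNAL,cv2.CHAIN_APPROX_NONE)[0]:
        if cv2.contourArea(k)<1500: continue
        W=np.array([onz(c,(u+.5)/S-.5,(v+.5)/S-.5,.004)[:2] for u,v in k[:,0]])
        (ce,sz,an)=cv2.minAreaRect((W*1e4).astype(np.float32)); b=cv2.boxPoints((ce,sz,an))/1e4; ce=np.array(ce)/1e4
        e=[b[1]-b[0],b[2]-b[1]]; ax=max(e,key=np.linalg.norm); ax=ax/np.linalg.norm(ax)
        f=lambda s:int(w[tuple(np.int32(proj(c,[*(ce+s*.030*ax),.004])*S)[::-1])].min())
        if f(1)>f(-1): ax=-ax
        out.append((ce+.014*ax,np.arctan2(ax[1],ax[0]),np.round(sorted(np.array(sz)/1e4),4),f(1),f(-1)))
    return sorted(out,key=lambda r:-r[0][1])
MX,MY=0,0
E
python3 - <<'E'
import h; from h import *
c=np.load('pics/top0.png.npy',allow_pickle=True).item(); s=np.load('pics/side0.png.npy',allow_pickle=True).item()
S=4
w=cv2.resize(c['pixels'],None,fx=S,fy=S,interpolation=cv2.INTER_CUBIC)
def world(k,z): return np.array([onz(c,(u+.5)/S-.5,(v+.5)/S-.5,z)[:2] for u,v in k[:,0]])
def big(m,x0,y0,x1,y1):
    q=np.zeros_like(m); q[y0*S:y1*S,x0*S:x1*S]=m[y0*S:y1*S,x0*S:x1*S]
    return max(cv2.findContours(q,cv2.RETR_EXTERNAL,cv2.CHAIN_APPROX_NONE)[0],key=cv2.contourArea)
dark=((w.max(2)<105)*255).astype(np.uint8)
for nm,bx,z in(('mat',(155,195,325,262),.002),('stand',(245,138,300,190),.024)):
    k=big(cv2.morphologyEx(dark,cv2.MORPH_OPEN,np.ones((21,21))) if nm=='stand' else dark,*bx)
    r=cv2.minAreaRect((world(k,z)*1e4).astype(np.float32)); print(nm,np.array(r[0])/1e4,np.array(r[1])/1e4,r[2])
    if nm=='mat': h.MX,h.MY=np.array(r[0])/1e4
wh=((w.min(2)>135)*255).astype(np.uint8)
k=big(wh,258,148,284,176) 
W=world(k,.1094); (x,y),rr=cv2.minEnclosingCircle((W*1e4).astype(np.float32)); print('cap',x/1e4,y/1e4,rr/1e4)
for p in [(x/1e4,y/1e4,.1094)]: print('side px of cap top',proj(s,p))
print('MAT',h.MX,h.MY)
for r in slides(c): print(np.round(r[0],4),round(r[1],3),*r[2:])
for n,z in(('carton blue',0),):pass
for uv in[(311,133),(342,165),(327,180),(367,145),(340,203),(146,172)]: print(uv,np.round(onz(c,*uv,.03),3))
E
```

```text
mat [0.48188398 0.10905261] [0.12205452 0.42073833] 2.436647891998291
stand [0.6643353  0.02401894] [0.09407345 0.09364308] 80.64466857910156
cap 0.66684619140625 0.02397399444580078 0.022663584899902344
side px of cap top [307.48095379 212.37567135]
MAT 0.481883984375 0.1090526123046875
[0.4925 0.2596] 1.57 [0.0922 0.14  ] 133 142
[0.4994 0.2089] -0.072 [0.0281 0.0793] 157 200
[0.5048 0.1406] -0.031 [0.0279 0.079 ] 154 199
[0.4885 0.0805] 0.027 [0.0276 0.0776] 155 200
[0.5008 0.0108] 0.186 [0.028  0.0784] 147 200
[ 0.4973 -0.059 ] 0.001 [0.0277 0.0773] 142 200
(311, 133) [ 0.756 -0.092  0.03 ]
(342, 165) [ 0.666 -0.181  0.03 ]
(327, 180) [ 0.623 -0.139  0.03 ]
(367, 145) [ 0.726 -0.251  0.03 ]
(340, 203) [ 0.559 -0.176  0.03 ]
(146, 172) [0.631 0.371 0.03 ]
```

```bash
sed -i 's/^MX,MY=0,0/MX,MY=.4819,.1091/; s/P=\[proj(c,p) for p in .*/R=np.array([[.9991,-.0425],[.0425,.9991]]); P=[proj(c,[*(R@[x,y]+[MX,MY]),.002]) for x,y in((.056,.206),(.056,-.206),(-.056,-.206),(-.056,.206))]/' h.py
python3 - <<'E'
from h import *
c=np.load('pics/top0.png.npy',allow_pickle=True).item()
for r in slides(c): print(np.round(r[0],4),round(r[1],3),*r[2:])
E
R='[.04,-.0229,0,0,0,0]'
python3 shift.py '[[0.04,-0.0229,0,0,0,0],[0.04,-0.0229,0,0,0,0],[0.04,-0.0229,0,0,0,0],[0.04,-0.0229,0,0,0,0],[0.04,-0.0229,0,0,0,0],[0.04,-0.0229,0,0,0,0],[0.04,-0.0229,0,0,0,0],[0.04,-0.0229,0,0,0,0]]' 0.094
python3 shift.py '[[0.04,-0.0229,0,0,0,0],[0.04,-0.0229,0,0,0,0],[0.04,-0.0229,0,0,0,0],[0.04,-0.0229,0,0,0,0],[0.04,-0.0229,0,0,0,0],[0.04,-0.0229,0,0,0,0],[0.04,-0.0229,0,0,0,0],[0.04,-0.0229,0,0,0,0]]'
python3 shift.py '[[0,0,0,0,0,0.13],[0,0,0,0,0,0.13],[0,0,0,0,0,0.13],[0,0,0,0,0,0.13],[0,0,0,0,0,0.13],[0,0,0,0,0,0],[0,0,0,0,0,0]]'
python3 -c "
from h import *
o=ctrl.get_obs();print(o['qpos'],o['force'],o['moment'])"
```

```text
[0.5002 0.2791] 0.045 [0.0269 0.0788] 157 199
[0.4994 0.2089] -0.072 [0.0281 0.0793] 157 200
[0.5048 0.1406] -0.031 [0.0279 0.079 ] 154 199
[0.4885 0.0805] 0.027 [0.0276 0.0776] 155 200
[0.5008 0.0108] 0.186 [0.028  0.0784] 147 200
[ 0.4973 -0.059 ] 0.001 [0.0277 0.0773] 142 200
time_s: 0.9
ee_pos: [0.4185, -0.2484, 0.2274]
eef_rot: [-3.141, 0.0, 0.314]
force: [0.8, -0.1, 0.7]
grip_width: 0.094
grip_force: 0.0
time_s: 1.7
ee_pos: [0.6663, 0.0246, 0.227]
eef_rot: [-3.141, 0.001, 0.314]
force: [0.2, -1.6, 0.9]
grip_width: 0.094
grip_force: 0.0
time_s: 2.4
ee_pos: [0.6653, 0.0229, 0.2272]
eef_rot: [3.141, 0.001, -0.332]
force: [-0.6, 0.6, 1.6]
grip_width: 0.0941
grip_force: 0.0
[-2.05393047e-02  5.66212709e-01  1.14565348e+00  2.22159935e-05
  1.43026742e+00  1.88254914e+00] [-0.59274997  0.56684769  1.55483135] [0.05650205 0.01342474 0.03889055]
```

```bash
python3 shift.py '[[0,0,0.04,0,0,0],[0,0,0.04,0,0,0],[0,0,0.03,0,0,0],[0,0,0.012,0,0,0],[0,0,0,0,0,0],[0,0,0,0,0,0]]'
python3 - <<'E'
from h import *
s=shot('side','s1.png'); t=shot('top','t1.png')
o=np.zeros((480,740,3),np.uint8)
o[:,:360]=cv2.resize(s['pixels'][150:270,260:350],None,fx=4,fy=4,interpolation=cv2.INTER_CUBIC)
o[:,380:]=cv2.resize(t['pixels'][100:220,225:315],None,fx=4,fy=4,interpolation=cv2.INTER_CUBIC)
cv2.imwrite('pics/z1.png',o)
E
```

```text
time_s: 3.0
ee_pos: [0.6661, 0.0229, 0.1071]
eef_rot: [-3.141, -0.002, -0.335]
force: [0.4, 0.5, 0.9]
grip_width: 0.0939
grip_force: 0.0
```

View pics/z1.png

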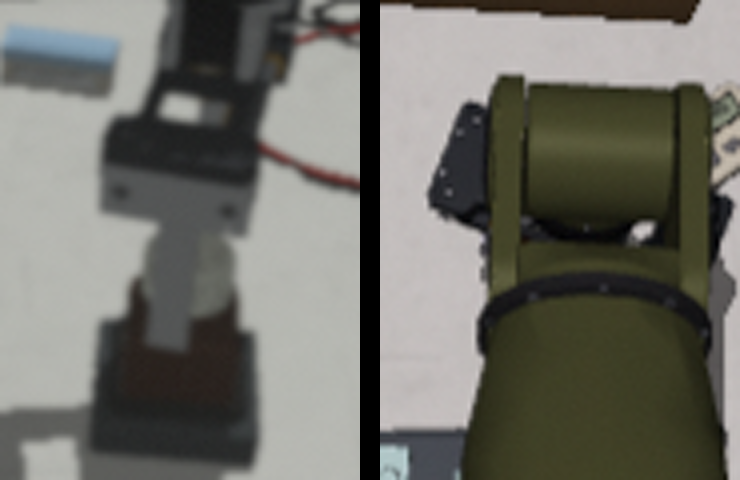

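The side crop shows the near finger in front of the white cap at about (170,280), and the top view is blocked by the arm. The cap is between the fingers, so I'll close.

```bash
python3 shift.py '[[0,0,0,0,0,0],[0,0,0,0,0,0],[0,0,0,0,0,0],[0,0,0,0,0,0],[0,0,0,0,0,0],[0,0,0,0,0,0],[0,0,0,0,0,0],[0,0,0,0,0,0]]' 0.04 40
python3 shift.py '[[0,0,0.002,0,0,0],[0,0,0.001,0,0,0],[0,0,0,0,0,0],[0,0,0,0,0,0]]'
```

```text
time_s: 3.9
ee_pos: [0.6656, 0.0235, 0.1055]
eef_rot: [-3.141, -0.0, -0.336]
force: [2.4, 5.8, 0.6]
grip_width: 0.0473
grip_force: 40.0
time_s: 4.3
ee_pos: [0.6658, 0.0235, 0.1035]
eef_rot: [-3.141, -0.001, -0.336]
force: [-1.3, 5.5, 6.9]
grip_width: 0.0474
grip_force: 40.0
```

```bash
python3 shift.py '[[0,-0.001,0.002,0,0,0],[0,0,0.002,0,0,0],[0,0,0,0,0,0],[0,0,0,0,0,0]]'
```

```text
time_s: 4.7
ee_pos: [0.6664, 0.0238, 0.1]
eef_rot: [-3.141, -0.002, -0.336]
force: [-0.8, 1.1, 9.2]
grip_width: 0.0475
grip_force: 40.0
```

```bash
python3 shift.py '[[0,0,0.001,0,0,0],[0,0,0.001,0,0,0],[0,0,0,0,0,0],[0,0,0,0,0,0]]'
python3 shift.py '[[0,0,0.001,0,0,0],[0,0,0,0,0,0],[0,0,0,0,0,0]]'
```

```text
time_s: 5.1
ee_pos: [0.6666, 0.0238, 0.099]
eef_rot: [-3.141, -0.003, -0.336]
force: [-4.1, -0.1, 16.4]
grip_width: 0.0473
grip_force: 40.0
time_s: 5.4
ee_pos: [0.6667, 0.0238, 0.0987]
eef_rot: [-3.141, -0.004, -0.336]
force: [-6.8, 1.0, 22.1]
grip_width: 0.0473
grip_force: 40.0
```

```bash
python3 shift.py '[[0,0,0,0,0,-0.08],[0,0,0,0,0,-0.08],[0,0,0,0,0,-0.08],[0,0,0,0,0,-0.08],[0,0,0,0,0,-0.08],[0,0,0,0,0,-0.08],[0,0,0,0,0,-0.08],[0,0,0,0,0,-0.08],[0,0,0,0,0,-0.08],[0,0,0,0,0,-0.08]]'
python3 -c "
from h import *
o=ctrl.get_obs();print(o['qpos'],o['force'],o['moment'])"
```

```text
time_s: 6.4
ee_pos: [0.6672, 0.0234, 0.0987]
eef_rot: [3.139, -0.004, 0.467]
force: [-2.4, -0.7, 19.6]
grip_width: 0.0474
grip_force: 40.0
[-1.95359682e-02  6.75748288e-01  1.27712605e+00 -6.82945762e-04
  1.18333163e+00  1.08464895e+00] [-2.41932899 -0.74367159 19.61031703] [-0.13365898  0.28687403 -0.12534513]
```

```bash
python3 shift.py '[[0,0,0,0,0,-0.11],[0,0,0,0,0,-0.11],[0,0,0,0,0,-0.11],[0,0,0,0,0,-0.11],[0,0,0,0,0,-0.11],[0,0,0,0,0,-0.11],[0,0,0,0,0,-0.11],[0,0,0,0,0,-0.11],[0,0,0,0,0,-0.11],[0,0,0,0,0,-0.11]]'
python3 shift.py '[[0,0,-0.001,0,0,0],[0,0,-0.002,0,0,0],[0,0,-0.002,0,0,0],[0,0,-0.003,0,0,0],[0,0,-0.004,0,0,0],[0,0,0,0,0,0],[0,0,0,0,0,0]]'
python3 -c "
from h import *
o=ctrl.get_obs();print(o['qpos'],o['force'],o['moment'])"
```

```text
time_s: 7.4
ee_pos: [0.6675, 0.0235, 0.0988]
eef_rot: [3.135, 0.001, 1.568]
force: [0.9, -1.1, 19.7]
grip_width: 0.0475
grip_force: 40.0
time_s: 8.1
ee_pos: [0.6655, 0.0238, 0.107]
eef_rot: [-3.141, 0.0, 1.564]
force: [-0.3, 0.7, -0.6]
grip_width: 0.0477
grip_force: 40.0
[-1.91431320e-02  6.66373892e-01  1.27204048e+00 -8.94770135e-05
  1.20412504e+00 -1.21585351e-02] [-0.26908712  0.66214043 -0.57515671] [-0.00801038 -0.21444863 -0.03920093]
```

```bash
python3 shift.py '[[0,0,-0.01,0,0,0],[0,0,-0.02,0,0,0],[0,0,-0.02,0,0,0],[0,0,-0.02,0,0,0],[0,0,-0.02,0,0,0],[0,0,-0.01,0,0,0],[0,0,0,0,0,0],[0,0,0,0,0,0],[0,0,0,0,0,0]]'
python3 - <<'E'
from h import *
s=shot('side','s2.png'); t=shot('top','t2.png')
o=ctrl.get_obs(); p=o['ee_pos']; print(proj(s,[p[0],p[1],p[2]-.0741]))
for r in slides(t): print(np.round(r[0],4),round(r[1],3),*r[2:])
cv2.imwrite('pics/z2.png',cv2.resize(s['pixels'][110:270,240:380],None,fx=3.5,fy=3.5,interpolation=cv2.INTER_CUBIC))
E
```

```text
time_s: 9.0
ee_pos: [0.6654, 0.0239, 0.2061]
eef_rot: [-3.14, -0.0, 1.564]
force: [-0.2, -0.9, -1.1]
grip_width: 0.0474
grip_force: 40.0
[307.853783   203.41752418]
[0.5006 0.2791] 0.046 [0.0283 0.0795] 179 223
[0.4994 0.2088] -0.077 [0.0294 0.0808] 177 222
[0.505  0.1408] -0.024 [0.0291 0.0801] 175 222
```

View pics/z2.png

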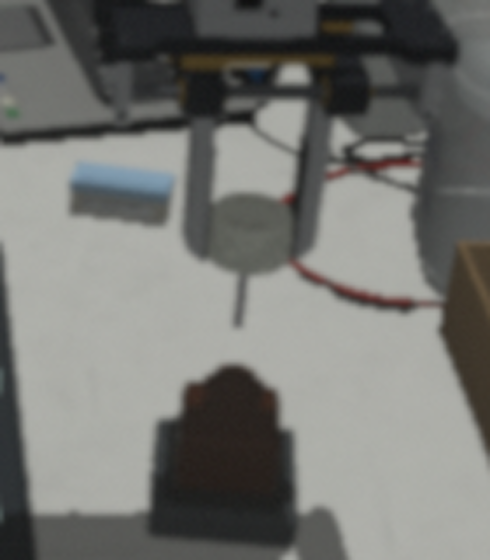

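The crop shows the cap held with the rod hanging under it. Its tip at image pixel (307.7,203.1) matches the predicted (307.9,203.4). Next is ring 1.

```bash
python3 shift.py '[[0.042,-0.0277,0,0,0,0],[0.042,-0.0277,0,0,0,0],[0.042,-0.0277,0,0,0,0],[0.042,-0.0277,0,0,0,0],[0.042,-0.0277,0,0,0,0],[0.042,-0.0277,0,0,0,0],[0,0,0.05,0,0,0],[0,0,0.05,0,0,0],[0,0,0.01,0,0,0],[0,0,0,0,0,0]]'
python3 shift.py '[[0,0,0,0,0,0],[0,0,0,0,0,0]]'
cat > look.py <<'E'
import sys; from h import *
n=sys.argv[1]; s=shot('side','s%s.png'%n); t=shot('top','t%s.png'%n)
o=ctrl.get_obs(); p=o['ee_pos']; print(o['time_s'],p,o['force'],o['grip_width']); q=proj(s,[p[0],p[1],p[2]-.0741]); print('tip px side',q)
for r in slides(t): print(np.round(r[0],4),round(r[1],3),*r[2:])
u,v=np.int32(q); a=s['pixels'][max(v-45,0):v+45,max(u-60,0):u+60]
cv2.imwrite('pics/z%s.png'%n,cv2.resize(a,None,fx=5,fy=5,interpolation=cv2.INTER_CUBIC)); print('crop origin',max(u-60,0),max(v-45,0))
E
python3 look.py 3
```

```text
time_s: 10.1
ee_pos: [0.502, 0.2751, 0.0967]
eef_rot: [-3.139, 0.001, 1.564]
force: [0.2, 0.1, 0.1]
grip_width: 0.0474
grip_force: 40.0
time_s: 10.3
ee_pos: [0.5035, 0.2757, 0.0999]
eef_rot: [3.138, -0.002, 1.563]
force: [-0.2, 1.0, -1.0]
grip_width: 0.0478
grip_force: 40.0
10.4 [0.50313325 0.27560044 0.09920934] [-0.78340127  0.31795256 -0.9527139 ] 0.04731199107532857
tip px side [229.2858116  181.13638029]
[0.4707 0.2107] 3.078 [0.0272 0.0798] 99 176
[0.4768 0.1412] 3.117 [0.0285 0.0791] 103 174
[0.4881 0.0805] 0.027 [0.029  0.0783] 173 221
[0.5009 0.0108] 0.19 [0.0291 0.0795] 167 221
[ 0.4974 -0.059 ] 0.002 [0.0291 0.0786] 161 221
crop origin 169 136
```

View pics/z3.png

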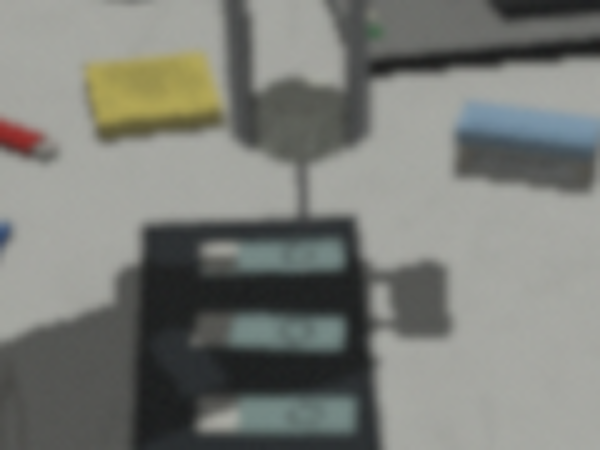

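The crop shows the tip at image (229.4,179), hanging just above ring 1 at image (228.6,187). The shadows only spoil the test for which end is frosted.

```bash
sed -i 's/        if f(1)>f(-1): ax=-ax/        if ax[0]<0: ax=-ax/' h.py
python3 -c "
from h import *
c=np.load('pics/s3.png.npy',allow_pickle=True).item(); print(proj(c,[.5003,.279,.004]),onz(c,169+298/5,136+255/5,.004))"
python3 shift.py '[[0.0035,-0.003,0.004,0,0,0],[0,0,0.004,0,0,0],[0,0,0.004,0,0,0],[0,0,0.003,0,0,0],[0,0,0,0,0,0],[0,0,0,0,0,0]]'
```

```text
[228.42598769 187.00742443] [0.50077043 0.27902294 0.004     ]
time_s: 11.0
ee_pos: [0.4994, 0.2789, 0.0824]
eef_rot: [-3.141, 0.0, 1.564]
force: [-0.0, 0.2, -0.5]
grip_width: 0.0474
grip_force: 40.0
```

```bash
python3 shift.py '[[0,0,0.001,0,0,0],[0,0,0.001,0,0,0],[0,0,0.001,0,0,0],[0,0,0,0,0,0],[0,0,0,0,0,0]]'
python3 shift.py '[[0,0,0.001,0,0,0],[0,0,0,0,0,0],[0,0,0,0,0,0]]'
```

```text
time_s: 11.5
ee_pos: [0.4994, 0.279, 0.0795]
eef_rot: [3.142, -0.0, 1.564]
force: [0.4, -0.4, -0.4]
grip_width: 0.0472
grip_force: 40.0
time_s: 11.8
ee_pos: [0.4994, 0.279, 0.0784]
eef_rot: [3.142, -0.0, 1.564]
force: [0.4, -0.4, -0.5]
grip_width: 0.0477
grip_force: 40.0
```

```bash
python3 shift.py '[[0,0,0.001,0,0,0],[0,0,0,0,0,0],[0,0,0,0,0,0]]'
python3 shift.py '[[0,0,0.001,0,0,0],[0,0,0,0,0,0],[0,0,0,0,0,0]]'
```

```text
time_s: 12.1
ee_pos: [0.4994, 0.279, 0.0776]
eef_rot: [3.141, -0.0, 1.564]
force: [0.2, 0.3, 1.3]
grip_width: 0.0476
grip_force: 40.0
time_s: 12.4
ee_pos: [0.4995, 0.2791, 0.0767]
eef_rot: [3.141, -0.0, 1.564]
force: [0.1, -0.8, 4.3]
grip_width: 0.0472
grip_force: 40.0
```

```bash
python3 shift.py '[[0,0,0,0,0,0],[0,0,0,0,0,0],[0,0,-0.003,0,0,0],[0,0,-0.01,0,0,0],[0,0,-0.01,0,0,0],[0,0,0,0,0,0],[0,0,0,0,0,0],[0,0,0,0,0,0]]'; python3 look.py 4
```

```text
time_s: 13.2
ee_pos: [0.4992, 0.2789, 0.0992]
eef_rot: [-3.141, 0.0, 1.564]
force: [0.0, 0.4, -1.1]
grip_width: 0.0474
grip_force: 40.0
13.3 [0.49917784 0.27886826 0.099084  ] [ 0.12332021  0.01018361 -1.59111084] 0.047408018551884416
tip px side [227.8130536  180.53152069]
[0.4998 0.2088] -0.064 [0.0272 0.079 ] 176 99
[0.5047 0.1408] -0.025 [0.029  0.0794] 175 160
[0.4885 0.0805] 0.027 [0.029 0.079] 175 222
[0.5009 0.0108] 0.19 [0.0291 0.0795] 165 222
[ 0.4974 -0.059 ] 0.002 [0.0291 0.0786] 161 221
crop origin 167 135
```

View pics/z4.png

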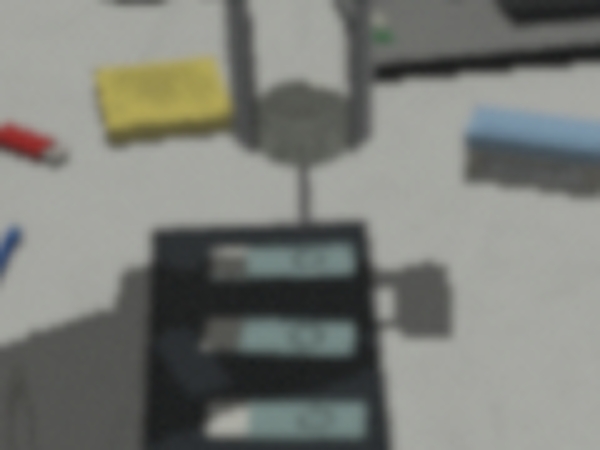

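```bash
python3 shift.py '[[-0.035,0.0005,0,0,0,0],[-0.035,0.0004,0,0,0,0],[0,0,0,0,0,0],[0,0,0.005,0,0,0],[0,0,0.008,0,0,0],[0,0,0.006,0,0,0],[0,0,0,0,0,0],[0,0,0,0,0,0],[0,0,0,0,0,0]]'
```

```text
time_s: 14.2
ee_pos: [0.4998, 0.2093, 0.0806]
eef_rot: [3.141, -0.0, 1.564]
force: [0.7, -0.8, -1.1]
grip_width: 0.0476
grip_force: 40.0
```

```bash
python3 shift.py '[[0,0,0.001,0,0,0],[0,0,0.001,0,0,0],[0,0,0.001,0,0,0],[0,0,0,0,0,0],[0,0,0,0,0,0],[0,0,0,0,0,0]]'; python3 shift.py '[[0,0,0.001,0,0,0],[0,0,0,0,0,0],[0,0,0,0,0,0],[0,0,0,0,0,0],[0,0,0,0,0,0]]'
```

```text
time_s: 14.8
ee_pos: [0.4998, 0.209, 0.0776]
eef_rot: [3.141, -0.0, 1.564]
force: [-0.5, -0.2, 0.9]
grip_width: 0.0473
grip_force: 40.0
time_s: 15.3
ee_pos: [0.4998, 0.209, 0.0766]
eef_rot: [3.141, -0.0, 1.564]
force: [-0.1, -0.2, 4.8]
grip_width: 0.0475
grip_force: 40.0
```

```bash
python3 shift.py '[[0,0,-0.003,0,0,0],[0,0,-0.01,0,0,0],[0,0,-0.01,0,0,0],[0,0,0,0,0,0],[0,0,0,0,0,0],[0,0,0,0,0,0]]'; python3 look.py 5
```

```text
time_s: 15.9
ee_pos: [0.4996, 0.2089, 0.0992]
eef_rot: [-3.141, 0.0, 1.564]
force: [0.3, 0.9, -1.0]
grip_width: 0.0475
grip_force: 40.0
16.0 [0.49960151 0.20890327 0.09912222] [0.21040412 0.8016177  0.36619515] 0.047191682783054745
tip px side [227.77487279 195.54952102]
[0.5127 0.1401] -0.04 [0.0267 0.0635] 101 103
[0.4885 0.0799] 0.038 [0.0271 0.0779] 170 96
[0.5009 0.0108] 0.192 [0.029  0.0793] 162 218
[ 0.4976 -0.059 ] 0.002 [0.0291 0.0781] 158 218
crop origin 167 150
```

```bash
python3 shift.py '[[-0.034,0.003,0,0,0,0],[-0.034,0.0025,0,0,0,0],[0,0,0,0,0,0],[0,0,0.005,0,0,0],[0,0,0.008,0,0,0],[0,0,0.006,0,0,0],[0,0,0,0,0,0],[0,0,0,0,0,0],[0,0,0,0,0,0]]'
python3 shift.py '[[0,0,0.001,0,0,0],[0,0,0.001,0,0,0],[0,0,0.001,0,0,0],[0,0,0,0,0,0],[0,0,0,0,0,0],[0,0,0,0,0,0]]'; python3 shift.py '[[0,0,0.001,0,0,0],[0,0,0,0,0,0],[0,0,0,0,0,0],[0,0,0,0,0,0],[0,0,0,0,0,0]]'
```

```text
time_s: 16.9
ee_pos: [0.5049, 0.1412, 0.0806]
eef_rot: [3.141, -0.0, 1.564]
force: [0.4, 1.1, -0.1]
grip_width: 0.0472
grip_force: 40.0
time_s: 17.5
ee_pos: [0.5049, 0.1409, 0.0776]
eef_rot: [3.141, -0.0, 1.564]
force: [0.2, -0.2, 1.7]
grip_width: 0.0473
grip_force: 40.0
time_s: 18.0
ee_pos: [0.5049, 0.1409, 0.0766]
eef_rot: [3.141, -0.0, 1.564]
force: [0.6, -0.2, 5.4]
grip_width: 0.0473
grip_force: 40.0
```

```bash
python3 shift.py '[[0,0,-0.003,0,0,0],[0,0,-0.01,0,0,0],[0,0,-0.01,0,0,0],[0,0,0,0,0,0],[0,0,0,0,0,0],[0,0,0,0,0,0]]'; python3 look.py 6
```

```text
time_s: 18.6
ee_pos: [0.5046, 0.1409, 0.0992]
eef_rot: [-3.141, 0.0, 1.564]
force: [-0.4, -0.5, -0.3]
grip_width: 0.0475
grip_force: 40.0
18.7 [0.50459558 0.14089161 0.09911167] [ 0.07498864 -0.26414955 -0.81375621] 0.047302586952565215
tip px side [229.65369341 211.83231013]
[0.5005 0.2791] 0.046 [0.0283 0.0796] 173 217
[0.5009 0.0107] 0.201 [0.028  0.0792] 161 217
[ 0.4973 -0.0586] 0.012 [0.029  0.0776] 156 216
crop origin 169 166
```

View pics/z6.png

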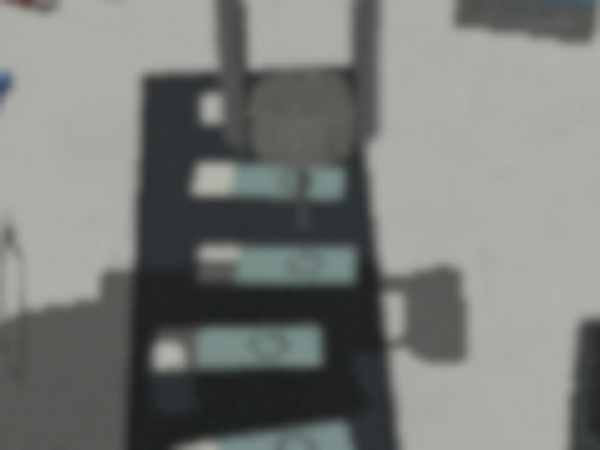

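The crop shows slide 3 unmoved and ring 4 at crop (268,347), image (222.6,235.4). The top view of slide 4 is blocked, so I'm checking it with a ray from the side camera.

```bash
python3 -c "
from h import *
c=np.load('pics/s6.png.npy',allow_pickle=True).item(); print(onz(c,169+268/5,166+347/5,.004),onz(c,169+304/5,166+264/5,.004))"
python3 shift.py '[[-0.03,-0.008,0,0,0,0],[-0.0305,-0.0077,0,0,0,0],[0,0,0,0,0,0],[0,0,0.005,0,0,0],[0,0,0.008,0,0,0],[0,0,0.005,0,0,0],[0,0,0,0,0,0],[0,0,0,0,0,0]]'
```

```text
[0.48806135 0.07949026 0.004     ] [0.50446003 0.1405176  0.004     ]
time_s: 19.5
ee_pos: [0.4887, 0.0809, 0.0812]
eef_rot: [-3.141, 0.0, 1.564]
force: [0.5, -0.5, -0.7]
grip_width: 0.0473
grip_force: 40.0
```

Slide 4 agrees with its earlier position, so I'll touch down.

```bash
python3 shift.py '[[0,0,0.001,0,0,0],[0,0,0.001,0,0,0],[0,0,0.001,0,0,0],[0,0,0.001,0,0,0],[0,0,0,0,0,0],[0,0,0,0,0,0],[0,0,0,0,0,0]]'; python3 shift.py '[[0,0,0.001,0,0,0],[0,0,0,0,0,0],[0,0,0,0,0,0],[0,0,0,0,0,0],[0,0,0,0,0,0]]'
python3 shift.py '[[0,0,-0.003,0,0,0],[0,0,-0.01,0,0,0],[0,0,-0.01,0,0,0],[0,0,0,0,0,0],[0,0,0,0,0,0],[0,0,0,0,0,0]]'; python3 look.py 7
```

```text
time_s: 20.2
ee_pos: [0.4887, 0.0805, 0.0775]
eef_rot: [3.141, -0.0, 1.564]
force: [-0.7, 0.1, 1.8]
grip_width: 0.0474
grip_force: 40.0
time_s: 20.7
ee_pos: [0.4888, 0.0806, 0.0765]
eef_rot: [3.141, -0.0, 1.564]
force: [0.3, 0.0, 4.0]
grip_width: 0.0476
grip_force: 40.0
time_s: 21.3
ee_pos: [0.4885, 0.0805, 0.0992]
eef_rot: [-3.141, 0.0, 1.564]
force: [-0.4, -0.4, -1.2]
grip_width: 0.0473
grip_force: 40.0
21.4 [0.48849255 0.08051371 0.09914626] [-0.40530897  0.32819242 -0.89289049] 0.047250965664495354
tip px side [222.48143409 228.07897352]
[0.5005 0.279 ] 0.033 [0.0277 0.0797] 171 214
[0.4991 0.2091] -0.072 [0.0289 0.0798] 169 214
[ 0.4973 -0.0589] 0.013 [0.0283 0.0776] 156 214
crop origin 162 183
```

View pics/z7.png

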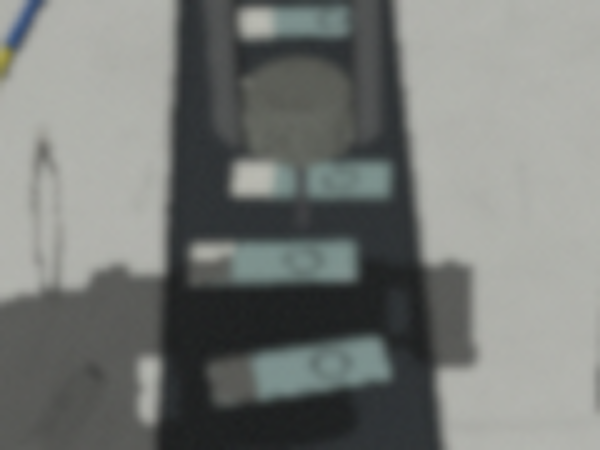

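The crop shows slide 4 unmoved and ring 5 at crop (333,363), image (228.6,255.6).

```bash
python3 -c "
from h import *
c=np.load('pics/s7.png.npy',allow_pickle=True).item(); print(onz(c,162+333/5,183+363/5,.004))"
python3 shift.py '[[-0.035,0.0065,0,0,0,0],[-0.035,0.0065,0,0,0,0],[0,0,0,0,0,0],[0,0,0.005,0,0,0],[0,0,0.008,0,0,0],[0,0,0.005,0,0,0],[0,0,0,0,0,0],[0,0,0,0,0,0]]'
```

```text
[0.5022064  0.01209101 0.004     ]
time_s: 22.2
ee_pos: [0.5011, 0.0109, 0.0813]
eef_rot: [-3.141, -0.0, 1.565]
force: [1.7, 0.4, -0.2]
grip_width: 0.0474
grip_force: 40.0
```

```bash
python3 shift.py '[[0,0,0.001,0,0,0],[0,0,0.001,0,0,0],[0,0,0.001,0,0,0],[0,0,0.001,0,0,0],[0,0,0,0,0,0],[0,0,0,0,0,0],[0,0,0,0,0,0]]'; python3 shift.py '[[0,0,0.001,0,0,0],[0,0,0,0,0,0],[0,0,0,0,0,0],[0,0,0,0,0,0],[0,0,0,0,0,0]]'
python3 shift.py '[[0,0,-0.003,0,0,0],[0,0,-0.01,0,0,0],[0,0,-0.01,0,0,0],[0,0,0,0,0,0],[0,0,0,0,0,0],[0,0,0,0,0,0]]'; python3 look.py 8
```

```text
time_s: 22.9
ee_pos: [0.5013, 0.0104, 0.0775]
eef_rot: [3.141, -0.0, 1.564]
force: [0.8, 0.7, 1.3]
grip_width: 0.0479
grip_force: 40.0
time_s: 23.4
ee_pos: [0.5013, 0.0104, 0.0765]
eef_rot: [3.141, 0.0, 1.564]
force: [0.0, 0.2, 4.6]
grip_width: 0.0476
grip_force: 40.0
time_s: 24.0
ee_pos: [0.501, 0.0105, 0.0993]
eef_rot: [-3.141, -0.0, 1.564]
force: [1.0, -0.3, -0.1]
grip_width: 0.0474
grip_force: 40.0
24.1 [0.50100602 0.01044642 0.09914369] [ 0.41471899 -0.26599404  0.17285423] 0.047516853213671044
tip px side [227.78087749 248.97127389]
[0.5005 0.2789] 0.034 [0.0277 0.0797] 169 213
[0.4991 0.2091] -0.071 [0.0289 0.0799] 167 213
[0.5047 0.1408] -0.025 [0.0288 0.0794] 166 213
[0.4881 0.0805] 0.027 [0.029  0.0783] 164 213
crop origin 167 203
```

View pics/z8.png

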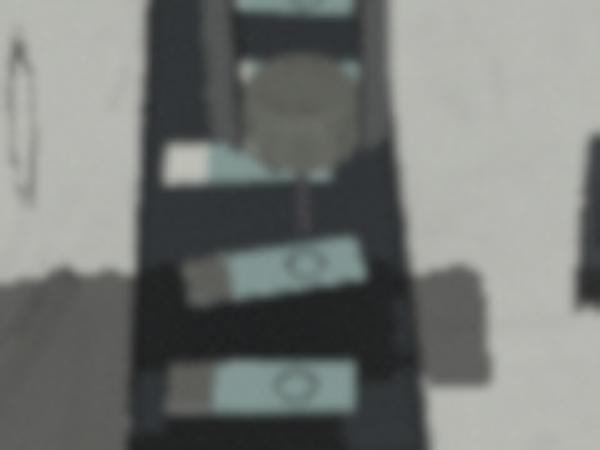

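The crop shows slide 5 unmoved and ring 6 at crop (297,386), image (226.4,280.2).

```bash
python3 -c "
from h import *
c=np.load('pics/s8.png.npy',allow_pickle=True).item(); print(onz(c,167+297/5,203+386/5,.004))"
python3 shift.py '[[-0.035,-0.0015,0,0,0,0],[-0.0345,-0.0015,0,0,0,0],[0,0,0,0,0,0],[0,0,0.005,0,0,0],[0,0,0.008,0,0,0],[0,0,0.005,0,0,0],[0,0,0,0,0,0],[0,0,0,0,0,0]]'
```

```text
[ 0.49807804 -0.05966314  0.004     ]
time_s: 24.9
ee_pos: [0.4977, -0.0586, 0.0813]
eef_rot: [-3.141, -0.0, 1.565]
force: [0.3, 0.0, -0.9]
grip_width: 0.0475
grip_force: 40.0
```

```bash
python3 shift.py '[[0,0,0.001,0,0,0],[0,0,0.001,0,0,0],[0,0,0.001,0,0,0],[0,0,0.001,0,0,0],[0,0,0,0,0,0],[0,0,0,0,0,0],[0,0,0,0,0,0]]'; python3 shift.py '[[0,0,0.001,0,0,0],[0,0,0,0,0,0],[0,0,0,0,0,0],[0,0,0,0,0,0],[0,0,0,0,0,0]]'
python3 shift.py '[[0,0,-0.003,0,0,0],[0,0,-0.01,0,0,0],[0,0,-0.03,0,0,0],[0,0,-0.04,0,0,0],[0,0,-0.04,0,0,0],[0,0,-0.007,0,0,0],[0,0,0,0,0,0],[0,0,0,0,0,0]]'; python3 look.py 9
```

```text
time_s: 25.6
ee_pos: [0.4978, -0.059, 0.0776]
eef_rot: [3.141, 0.0, 1.564]
force: [0.5, -0.7, 1.1]
grip_width: 0.0473
grip_force: 40.0
time_s: 26.1
ee_pos: [0.4978, -0.059, 0.0765]
eef_rot: [3.141, 0.0, 1.564]
force: [-0.3, 0.3, 3.8]
grip_width: 0.0472
grip_force: 40.0
time_s: 26.9
ee_pos: [0.4971, -0.0589, 0.2053]
eef_rot: [-3.14, -0.0, 1.564]
force: [0.0, 1.1, -2.3]
grip_width: 0.0476
grip_force: 40.0
27.0 [ 0.49711516 -0.05889147  0.20496375] [ 0.10629538 -0.59116918 -1.25361032] 0.04740034550779966
tip px side [223.87725904 232.2277787 ]
[0.5002 0.2791] 0.046 [0.0283 0.0802] 172 216
[0.4991 0.2091] -0.071 [0.0291 0.0799] 170 216
[0.5047 0.1408] -0.025 [0.029  0.0794] 170 216
[0.4881 0.0805] 0.027 [0.029  0.0783] 167 216
[0.5009 0.0107] 0.19 [0.0289 0.0794] 161 216
crop origin 163 187
```

```bash
python3 shift.py '[[0.021,0.042,0,0,0,0],[0.021,0.042,0,0,0,0],[0.021,0.042,0,0,0,0],[0.021,0.042,0,0,0,0],[0,0,0,0,0,0],[0,0,0,0,0,0],[0,0,0,0,0,0],[0,0,0,0,0,0]]'; python3 look.py 10
```

```text
time_s: 27.8
ee_pos: [0.6656, 0.0232, 0.207]
eef_rot: [3.141, 0.0, 1.563]
force: [-0.7, 0.2, -0.4]
grip_width: 0.0473
grip_force: 40.0
27.9 [0.66584875 0.0232566  0.20724402] [ 0.82548065  0.5651323  -0.14436419] 0.04733531920577851
tip px side [308.11062866 203.28379383]
[0.5002 0.2791] 0.046 [0.0283 0.0803] 179 222
[0.4992 0.2089] -0.077 [0.0295 0.0805] 177 222
[0.5049 0.1408] -0.025 [0.029  0.0801] 176 222
crop origin 248 158
```

View pics/z10.png

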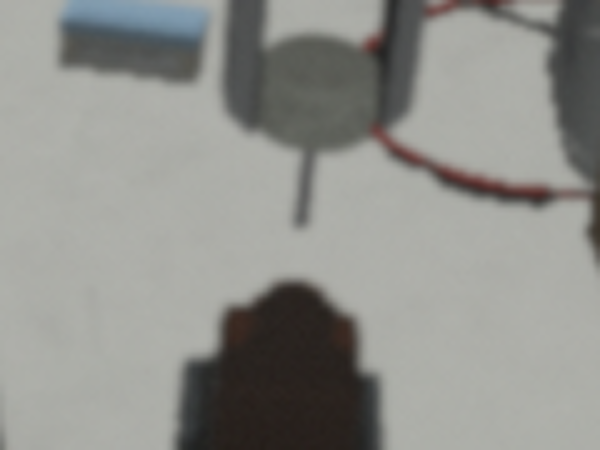

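The crop shows the tip at crop (300,223), lined up above the neck at about (293,290) just as it was when lifted out. I'll go straight down.

```bash
python3 shift.py '[[0.0005,0,0.015,0,0,0],[0,0,0.015,0,0,0],[0,0,0.015,0,0,0],[0,0,0.015,0,0,0],[0,0,0.015,0,0,0],[0,0,0.01,0,0,0],[0,0,0.006,0,0,0],[0,0,0,0,0,0],[0,0,0,0,0,0]]'
python3 shift.py '[[0,0,0.002,0,0,0],[0,0,0.002,0,0,0],[0,0,0.002,0,0,0],[0,0,0,0,0,0],[0,0,0,0,0,0]]'
```

```text
time_s: 28.8
ee_pos: [0.6665, 0.0243, 0.116]
eef_rot: [3.141, -0.0, 1.564]
force: [-0.8, 0.3, 0.2]
grip_width: 0.0474
grip_force: 40.0
time_s: 29.3
ee_pos: [0.6663, 0.0243, 0.1095]
eef_rot: [-3.142, 0.0, 1.564]
force: [1.0, -0.4, -2.0]
grip_width: 0.0471
grip_force: 40.0
```

```bash
python3 shift.py '[[0,0,0.002,0,0,0],[0,0,0.002,0,0,0],[0,0,0.001,0,0,0],[0,0,0,0,0,0],[0,0,0,0,0,0]]'
python3 shift.py '[[0,0,0.001,0,0,0],[0,0,0.001,0,0,0],[0,0,0,0,0,0],[0,0,0,0,0,0]]'
python3 shift.py '[[0,0,0.001,0,0,0],[0,0,0.001,0,0,0],[0,0,0,0,0,0],[0,0,0,0,0,0]]'
```

```text
time_s: 29.8
ee_pos: [0.6664, 0.0243, 0.1048]
eef_rot: [3.141, -0.0, 1.564]
force: [-1.4, 0.0, 4.0]
grip_width: 0.0475
grip_force: 40.0
time_s: 30.2
ee_pos: [0.6664, 0.0243, 0.1027]
eef_rot: [3.141, -0.0, 1.564]
force: [-1.1, 0.5, 4.9]
grip_width: 0.0476
grip_force: 40.0
time_s: 30.6
ee_pos: [0.6665, 0.0243, 0.101]
eef_rot: [3.141, -0.0, 1.564]
force: [-1.5, 0.5, 7.9]
grip_width: 0.0474
grip_force: 40.0
```

```bash
python3 shift.py '[[0,0,0.001,0,0,0],[0,0,0.001,0,0,0],[0,0,0,0,0,0],[0,0,0,0,0,0]]'
python3 shift.py '[[0,0,0.001,0,0,0],[0,0,0,0,0,0],[0,0,0,0,0,0]]'
```

```text
time_s: 31.0
ee_pos: [0.6665, 0.0243, 0.0995]
eef_rot: [3.14, 0.0, 1.564]
force: [-3.7, -0.6, 12.3]
grip_width: 0.0474
grip_force: 40.0
time_s: 31.3
ee_pos: [0.6666, 0.0243, 0.0991]
eef_rot: [3.14, 0.0, 1.564]
force: [-5.5, 0.6, 16.2]
grip_width: 0.0473
grip_force: 40.0
```

```bash
python3 shift.py '[[0,0,0.0005,0,0,0.1],[0,0,0,0,0,0.1],[0,0,0,0,0,0.1],[0,0,0,0,0,0.1],[0,0,0,0,0,0.1],[0,0,0,0,0,0.1],[0,0,0,0,0,0.1],[0,0,0,0,0,0.1],[0,0,0,0,0,0.1],[0,0,0,0,0,0.1]]'
python3 shift.py '[[0,0,0,0,0,0.06],[0,0,0,0,0,0.06],[0,0,0,0,0,0.06],[0,0,0,0,0,0.06],[0,0,0,0,0,0.06],[0,0,0,0,0,0.06]]'
python3 -c "
from h import *
o=ctrl.get_obs();print(o['qpos'][5],o['moment'])"
```

```text
time_s: 32.3
ee_pos: [0.6675, 0.0244, 0.099]
eef_rot: [3.139, -0.004, 0.56]
force: [1.0, 1.4, 14.5]
grip_width: 0.0476
grip_force: 40.0
time_s: 32.9
ee_pos: [0.6675, 0.0243, 0.099]
eef_rot: [3.141, -0.004, 0.201]
force: [0.0, 0.4, 15.5]
grip_width: 0.0477
grip_force: 40.0
1.3508933922457822 [ 0.0261569  -0.17057743  0.1393929 ]
```

```bash
echo "from h import *
o=ctrl.get_obs();print(o['qpos'][5],o['moment'])">m.py
python3 shift.py '[[0,0,0.0003,0,0,0.05],[0,0,0,0,0,0.05],[0,0,0,0,0,0.05],[0,0,0,0,0,0.05]]';python3 m.py
python3 shift.py '[[0,0,0,0,0,0.05],[0,0,0,0,0,0.05],[0,0,0,0,0,0.05]]';python3 m.py
python3 shift.py '[[0,0,0,0,0,0.05],[0,0,0,0,0,0.05],[0,0,0,0,0,0.05]]';python3 m.py
```

```text
time_s: 33.3
ee_pos: [0.6675, 0.0243, 0.0989]
eef_rot: [3.142, -0.004, 0.002]
force: [-0.2, 1.0, 17.2]
grip_width: 0.0474
grip_force: 40.0
1.5504689648928804 [0.01932058 0.13370285 0.08650206]
time_s: 33.6
ee_pos: [0.6676, 0.0244, 0.099]
eef_rot: [-3.141, -0.005, -0.148]
force: [-0.6, 0.6, 15.7]
grip_width: 0.0472
grip_force: 40.0
1.700470238210445 [0.09529847 0.05424387 0.1401665 ]
time_s: 33.9
ee_pos: [0.6676, 0.0244, 0.099]
eef_rot: [-3.14, -0.004, -0.298]
force: [-0.3, 1.3, 16.4]
grip_width: 0.0474
grip_force: 40.0
1.8504836875232145 [0.20328552 0.06186987 0.07955967]
```

```bash
python3 shift.py '[[0,0,0,0,0,0.05],[0,0,0,0,0,0.05],[0,0,0,0,0,0]]';python3 m.py
python3 shift.py '[[0,0,0,0,0,0.05],[0,0,0,0,0,0.05],[0,0,0,0,0,0]]';python3 m.py
```

```text
time_s: 34.2
ee_pos: [0.6675, 0.0245, 0.0989]
eef_rot: [-3.14, -0.004, -0.398]
force: [-1.1, 1.1, 16.8]
grip_width: 0.0473
grip_force: 40.0
1.9502472095180645 [0.16945527 0.09699538 0.07844934]
time_s: 34.5
ee_pos: [0.6673, 0.0238, 0.0989]
eef_rot: [-3.141, -0.004, -0.498]
force: [-3.5, -4.2, 18.0]
grip_width: 0.0472
grip_force: 40.0
2.0501928703070074 [-0.77281776  0.71054516  0.09978688]
```

```bash
python3 shift.py '[[0,0,0,0,0,0.04],[0,0,0,0,0,0.04],[0,0,0,0,0,0]]';python3 m.py
python3 shift.py '[[0,0,0,0,0,0.04],[0,0,0,0,0,0.04],[0,0,0,0,0,0]]';python3 m.py
```

```text
time_s: 34.8
ee_pos: [0.6672, 0.0236, 0.0989]
eef_rot: [-3.141, -0.003, -0.577]
force: [-4.5, -4.3, 19.2]
grip_width: 0.0474
grip_force: 40.0
2.1294751280879596 [-0.84764388  0.81874539  0.38920785]
time_s: 35.1
ee_pos: [0.6667, 0.0233, 0.0988]
eef_rot: [3.141, -0.002, -0.657]
force: [-8.1, -4.6, 19.4]
grip_width: 0.0474
grip_force: 40.0
2.209378087160363 [-1.23122323  1.51537258  0.48998922]
```

```bash
python3 shift.py '[[0,0,0,0,0,0.04],[0,0,0,0,0,0.04],[0,0,0,0,0,0]]';python3 m.py
python3 shift.py '[[0,0,0,0,0,0.04],[0,0,0,0,0,0.04],[0,0,0,0,0,0]]';python3 m.py
```

```text
time_s: 35.4
ee_pos: [0.6666, 0.0233, 0.0986]
eef_rot: [3.141, -0.003, -0.736]
force: [-7.6, -4.9, 18.5]
grip_width: 0.0474
grip_force: 40.0
2.2888560702496585 [-1.30208155  1.45160845  0.98093562]
time_s: 35.7
ee_pos: [0.6673, 0.0225, 0.0988]
eef_rot: [-3.141, -0.005, -0.817]
force: [-1.6, -11.1, 16.5]
grip_width: 0.0474
grip_force: 40.0
2.368813261619621 [-2.0979035   0.42512469  1.05122749]
```

```bash
python3 shift.py '[[0,0,-0.002,0,0,-0.05],[0,0,-0.002,0,0,0],[0,0,-0.002,0,0,0],[0,0,0,0,0,0],[0,0,0,0,0,0]]';python3 m.py
python3 shift.py '[[0,0,-0.001,0,0,0],[0,0,-0.001,0,0,0],[0,0,0,0,0,0],[0,0,0,0,0,0]]'
```

```text
time_s: 36.2
ee_pos: [0.6667, 0.024, 0.103]
eef_rot: [-3.141, -0.001, -0.766]
force: [3.7, -2.0, 5.4]
grip_width: 0.0477
grip_force: 40.0
2.318515805543946 [-0.31489017 -0.50724971 -0.03869171]
time_s: 36.6
ee_pos: [0.6662, 0.0243, 0.1045]
eef_rot: [3.141, 0.0, -0.766]
force: [2.1, -2.2, 4.4]
grip_width: 0.0473
grip_force: 40.0
```

```bash
python3 shift.py '[[0,0,-0.001,0,0,0],[0,0,-0.001,0,0,0],[0,0,0,0,0,0],[0,0,0,0,0,0]]'
python3 shift.py '[[0,0,-0.001,0,0,0],[0,0,-0.0005,0,0,0],[0,0,0,0,0,0],[0,0,0,0,0,0]]'
```

```text
time_s: 37.0
ee_pos: [0.666, 0.0244, 0.1056]
eef_rot: [3.141, 0.001, -0.766]
force: [5.3, -2.1, -4.8]
grip_width: 0.0473
grip_force: 40.0
time_s: 37.4
ee_pos: [0.6659, 0.0244, 0.1058]
eef_rot: [3.14, 0.001, -0.766]
force: [10.9, -2.0, -14.0]
grip_width: 0.0474
grip_force: 40.0
```

The cap is locked: it hit the turning stop and resists a pull. I'll relieve the load, let go and back off.

```bash
python3 shift.py '[[0,0,0.0015,0,0,0],[0,0,0.0005,0,0,0],[0,0,0,0,0,0]]'
python3 shift.py '[[0,0,0,0,0,0],[0,0,0,0,0,0],[0,0,0,0,0,0],[0,0,0,0,0,0],[0,0,0,0,0,0],[0,0,0,0,0,0],[0,0,0,0,0,0]]' 0.094
python3 shift.py '[[0,0,-0.01,0,0,0],[0,0,-0.03,0,0,0],[0,0,-0.04,0,0,0],[0,0,-0.04,0,0,0],[0,0,0,0,0,0]]'
python3 shift.py '[[-0.03,0.03,0,0,0,0],[-0.03,0.03,0,0,0,0],[-0.03,0.03,0,0,0,0],[-0.03,0.03,0,0,0,0],[-0.03,0.03,0,0,0,0],[-0.03,0.03,0,0,0,0],[-0.03,0.03,0,0,0,0],[0,0,0,0,0,0]]'
python3 - <<'E'
from h import *
s=shot('side','s11.png'); t=shot('top','t11.png')
for r in slides(t): print(np.round(r[0],4),round(r[1],3),*r[2:])
o=np.zeros((500,800,3),np.uint8)
o[:,:400]=cv2.resize(s['pixels'][190:290,265:345],None,fx=5,fy=5,interpolation=cv2.INTER_CUBIC)
o[:,400:]=cv2.resize(t['pixels'][115:215,230:310],None,fx=5,fy=5,interpolation=cv2.INTER_CUBIC)
cv2.imwrite('pics/z11.png',o)
E
```

```text
time_s: 37.7
ee_pos: [0.6661, 0.0244, 0.1056]
eef_rot: [3.141, 0.001, -0.766]
force: [4.7, -0.7, -4.8]
grip_width: 0.0474
grip_force: 40.0
time_s: 38.4
ee_pos: [0.6663, 0.0243, 0.1062]
eef_rot: [3.142, 0.0, -0.766]
force: [-0.5, -0.1, -0.4]
grip_width: 0.0939
grip_force: 0.0
time_s: 38.9
ee_pos: [0.6679, 0.0243, 0.2336]
eef_rot: [-3.135, -0.008, -0.766]
force: [0.6, -1.0, 1.0]
grip_width: 0.0938
grip_force: 0.0
time_s: 39.7
ee_pos: [0.3661, 0.0187, 0.2265]
eef_rot: [-3.141, -0.001, -0.766]
force: [0.1, -0.4, 0.8]
grip_width: 0.0939
grip_force: 0.0
[0.5002 0.2791] 0.045 [0.0269 0.0789] 163 206
[0.4993 0.209 ] -0.072 [0.0287 0.0793] 163 206
[0.5047 0.1405] -0.034 [0.0281 0.0793] 160 207
[0.4882 0.0788] 0.028 [0.0325 0.0784] 157 208
[0.5007 0.0109] 0.192 [0.0284 0.0786] 153 206
[ 0.4973 -0.0596] -0.012 [0.0278 0.0773] 147 207
```

View pics/z11.png

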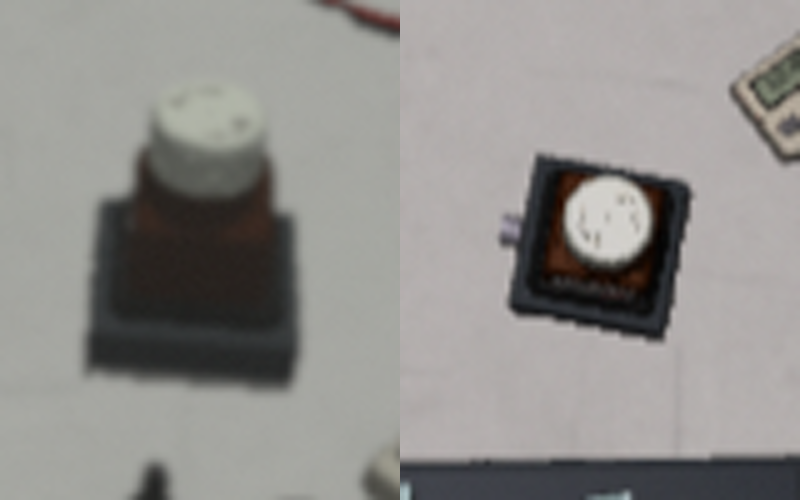

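The cap sits upright on the bottle and all six slides are where they were. The torque rose gradually, so I'll do one more confirming stroke to be sure it's fully locked.

```bash
python3 shift.py '[[0.03,-0.03,0,0,0,0],[0.03,-0.03,0,0,0,0],[0.03,-0.03,0,0,0,0],[0.03,-0.03,0,0,0,0],[0.03,-0.03,0,0,0,0],[0.03,-0.03,0,0,0,0],[0.03,-0.03,0,0,0,0],[0,0,0,0,0,0]]'
python3 shift.py '[[0,0,0,0,0,-0.14],[0,0,0,0,0,-0.14],[0,0,0,0,0,-0.14],[0,0,0,0,0,-0.14],[0,0,0,0,0,-0.14],[0,0,0,0,0,-0.14],[0,0,0,0,0,0],[0,0,0,0,0,0],[0,0,0,0,0,0]]'
```

```text
time_s: 40.6
ee_pos: [0.6698, 0.0243, 0.2219]
eef_rot: [3.139, 0.003, -0.766]
force: [-0.7, -0.5, -0.4]
grip_width: 0.094
grip_force: 0.0
time_s: 41.5
ee_pos: [0.6663, 0.0243, 0.226]
eef_rot: [-3.142, 0.0, 0.071]
force: [-0.6, -0.3, 1.0]
grip_width: 0.0942
grip_force: 0.0
```

```bash
python3 shift.py '[[0,0,0.04,0,0,0],[0,0,0.04,0,0,0],[0,0,0.03,0,0,0],[0,0,0.01,0,0,0],[0,0,0,0,0,0],[0,0,0,0,0,0]]'
python3 shift.py '[[0,0,0,0,0,0],[0,0,0,0,0,0],[0,0,0,0,0,0],[0,0,0,0,0,0],[0,0,0,0,0,0],[0,0,0,0,0,0],[0,0,0,0,0,0],[0,0,0,0,0,0]]' 0.04 45
python3 shift.py '[[0,0,0.002,0,0,0],[0,0,0.002,0,0,0],[0,0,0.002,0,0,0],[0,0,0,0,0,0],[0,0,0,0,0,0]]'
```

```text
time_s: 42.1
ee_pos: [0.6671, 0.0243, 0.108]
eef_rot: [3.141, -0.002, 0.073]
force: [0.4, -0.1, 0.1]
grip_width: 0.0939
grip_force: 0.0
time_s: 42.9
ee_pos: [0.6663, 0.0244, 0.1062]
eef_rot: [-3.142, -0.0, 0.074]
force: [0.4, -0.4, 0.0]
grip_width: 0.0475
grip_force: 45.0
time_s: 43.4
ee_pos: [0.6665, 0.0243, 0.101]
eef_rot: [3.141, -0.001, 0.074]
force: [-3.6, -0.1, 9.5]
grip_width: 0.0474
grip_force: 45.0
```

```bash
python3 shift.py '[[0,0,0.001,0,0,0],[0,0,0.001,0,0,0],[0,0,0.0005,0,0,0],[0,0,0,0,0,0]]'
python3 shift.py '[[0,0,0,0,0,0.1],[0,0,0,0,0,0.1],[0,0,0,0,0,0]]';python3 m.py
python3 shift.py '[[0,0,0,0,0,0.1],[0,0,0,0,0,0.1],[0,0,0,0,0,0]]'|tail -3;python3 m.py
python3 shift.py '[[0,0,0,0,0,0.08],[0,0,0,0,0,0]]'|tail -3;python3 m.py
python3 shift.py '[[0,0,0,0,0,0.08],[0,0,0,0,0,0]]'|sed -n 4p;python3 m.py
python3 shift.py '[[0,0,0,0,0,0.08],[0,0,0,0,0,0]]'|sed -n 4p;python3 m.py
```

```text
time_s: 43.8
ee_pos: [0.6667, 0.0243, 0.0996]
eef_rot: [3.141, -0.002, 0.074]
force: [-6.4, -0.3, 16.7]
grip_width: 0.0477
grip_force: 45.0
time_s: 44.1
ee_pos: [0.6671, 0.0246, 0.0997]
eef_rot: [-3.141, -0.003, -0.13]
force: [-2.3, 3.3, 14.9]
grip_width: 0.0473
grip_force: 45.0
1.6821097027962237 [ 0.47824963  0.54338183 -0.02887192]
force: [-1.7, 2.4, 14.1]
grip_width: 0.0471
grip_force: 45.0
1.8812396082744802 [0.55169373 0.40444099 0.70756468]
force: [-3.7, 12.9, 13.9]
grip_width: 0.0477
grip_force: 45.0
1.960895242628051 [2.68596865 0.89301899 0.36748823]
force: [-2.6, 13.9, 12.3]
2.040562787640673 [3.19232945 0.33243235 0.68948028]
force: [-7.5, 14.8, 14.5]
2.120222115561026 [3.23576956 1.27970703 0.88772788]
```

The shell meets a firm stop within the tooth slack, so the lock is confirmed. I'll let up, release and clear.

```bash
python3 shift.py '[[0,0,-0.002,0,0,-0.05],[0,0,-0.002,0,0,0],[0,0,-0.002,0,0,0],[0,0,-0.001,0,0,0],[0,0,0,0,0,0],[0,0,0,0,0,0]]'
python3 shift.py '[[0,0,0,0,0,0],[0,0,0,0,0,0],[0,0,0,0,0,0],[0,0,0,0,0,0],[0,0,0,0,0,0],[0,0,0,0,0,0],[0,0,0,0,0,0]]' 0.094
python3 shift.py '[[0,0,-0.01,0,0,0],[0,0,-0.03,0,0,0],[0,0,-0.04,0,0,0],[0,0,-0.04,0,0,0],[0,0,0,0,0,0]]'
python3 shift.py '[[-0.04,0.02,0,0,0,0],[-0.04,0.02,0,0,0,0],[-0.04,0.02,0,0,0,0],[-0.04,0.02,0,0,0,0],[-0.04,0.02,0,0,0,0],[-0.04,0.02,0,0,0,0],[0,0,0,0,0,0],[0,0,0,0,0,0]]'
python3 - <<'E'
from h import *
s=shot('side','s12.png'); t=shot('top','t12.png')
for r in slides(t): print(np.round(r[0],4),round(r[1],3),r[2])
o=np.zeros((500,800,3),np.uint8)
o[:,:400]=cv2.resize(s['pixels'][190:290,265:345],None,fx=5,fy=5,interpolation=cv2.INTER_CUBIC)
o[:,400:]=cv2.resize(t['pixels'][115:215,230:310],None,fx=5,fy=5,interpolation=cv2.INTER_CUBIC)
cv2.imwrite('pics/z12.png',o)
E
```

```text
time_s: 45.6
ee_pos: [0.6664, 0.0245, 0.1048]
eef_rot: [-3.141, -0.0, -0.516]
force: [-1.1, 3.5, 3.6]
grip_width: 0.0475
grip_force: 45.0
time_s: 46.3
ee_pos: [0.6663, 0.0243, 0.1046]
eef_rot: [3.142, -0.0, -0.516]
force: [-0.3, -1.3, -0.3]
grip_width: 0.0937
grip_force: 0.0
time_s: 46.8
ee_pos: [0.6679, 0.0243, 0.2321]
eef_rot: [-3.137, -0.009, -0.516]
force: [0.2, 0.2, -0.0]
grip_width: 0.0938
grip_force: 0.0
time_s: 47.6
ee_pos: [0.3983, 0.0384, 0.2255]
eef_rot: [-3.141, -0.002, -0.516]
force: [-0.2, -0.9, 0.1]
grip_width: 0.0939
grip_force: 0.0
[0.5003 0.2791] 0.043 [0.0269 0.0791]
[0.4993 0.209 ] -0.073 [0.0287 0.0793]
[0.53   0.1385] -0.044 [0.0282 0.0462]
[0.5036 0.0806] 0.025 [0.027  0.0474]
[0.5008 0.0107] 0.181 [0.0288 0.0787]
[ 0.4973 -0.0597] -0.013 [0.0278 0.0773]
```

View pics/z12.png

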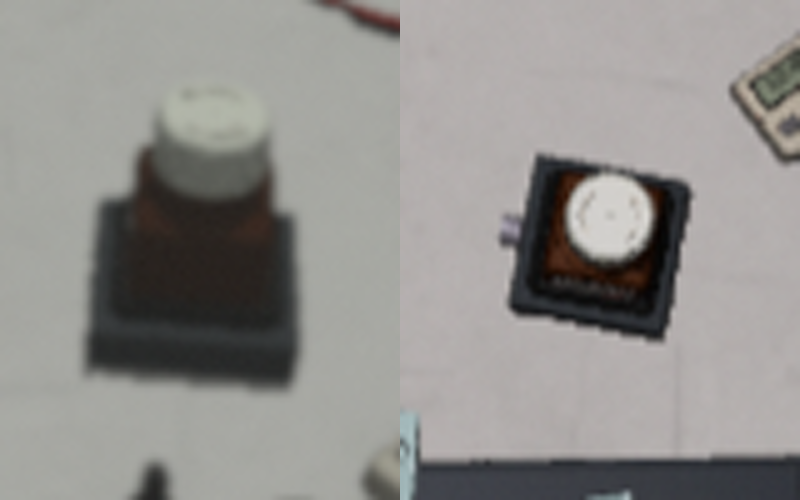

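The cap is seated upright at top-crop (610,217). Slide 3 has been knocked forward over the mat edge (top-crop (410,440)) after it was dotted, and it still lies flat. Handing in.

```bash
python3 -c "
from station import ctrl, eyes, hand_in; print(hand_in())"
```

```text
the job is handed in; nothing more can be done
None
```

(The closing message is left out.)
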